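# Load the one-inch die head into the ratchet pipe threader and hold it home

## Robot

A 6-joint arm with a two-finger parallel gripper is mounted at the origin on the work surface. World frame = base frame: x ahead of the robot, y to its left, z up, the work surface at z = 0. Lengths are in m, angles in rad, forces in N, time in s.
With the tool pointing down it reaches from about 0.275 to 0.85 m from the base axis. Payload 5.2 kg.
Tool frame: the origin (TCP) lies at the very end of the fingers, on their centre line; the grasp point (between the pads) lies 19 mm behind it; z points along the fingers, x is the direction in which the jaws open and shut, and the axes are right-handed (so a half turn about z gives the same grasp; the last joint's range is limited). The gripper opens to 85 mm and grips with 20 to 120 N. Pads are 22 mm wide; open, the fingers measure 114 mm over their backs; the gripper's body (76 mm by 85 mm) begins 54 mm behind the grasp point. The pads swing forward as they close: fully open they stand 13 mm farther back than shut.
Start: joints at [0.969, 0.259, 1.535, -0, 1.348, -0.203], TCP at [0.214, 0.507, 0.231] pointing down, gripper open.
Joint ranges: [-3.14, 3.14], [-0.91, 2.08], [0.19, 2.58], [-1.22, 4.36], [0.22, 2.71], [-3.12, 3.12]. Speed limits (rad/s): [2.57, 2.57, 3.14, 3.14, 3.14, 3.14].

## Interface

Orientations are given as a unit quaternion [x, y, z, w].
In Python, from plant import bot gives the robot as it stands. The module is installed in compiled form; this text tells all that it offers.
- The arm moves only by the shell command python3 -m creep 'ROWS' [FORCE]. ROWS is JSON, one flat list of numbers, 7 for each row, row after row: the turn, a rotation vector about the tool's x, y, z in degrees, then the shift along the tool's x, y, z in mm, then the closure, from 0 (fully open) to 1 (shut). A call has 1 to 20 rows; each row shifts and turns the pose as measured when the row begins, along the tool's axes as they then stand; what a row does not reach is not made up. A row lasts 1/10 s, in which the tool goes at most 50 mm and 8.59 degrees, less where a joint would pass 70% of its speed; a pose out of reach is approached as far as the arm can. A call is refused whole if a number of a shift passes 50 or a number of a turn 8.59, either way. A call with a gripper value outside its range is refused whole. The fingers move at their own pace and stop on an object; FORCE is the grip in N (left out, the last holds). Time passes only in rows, so rows that do not move let the fingers close. It gives the time, the measured TCP pose, the force and the opening at its end, in the units of the state.
- bot.get_obs(): the state, without advancing time (a new reading comes with each control period).
- bot.capture(name): name is "side" or "top"; returns a dict with "image" (480x640x3 uint8, red, green, blue), "K" (3x3 intrinsics, pixels), "rvec" (rotation vector, rad) and "tvec" (3), from world to camera coordinates, as OpenCV has them. Camera axes: x right, y down, z forward; pixel columns grow to the right and rows downward; lengths in m; the calibration is good to about 2 mm. A picture is of the moment at which its call begins. There is no depth.
- bot.hand_in(): hands the job in, once; it reports no verdict.
Trained networks look in the newest picture that a camera, given by its name, has taken for a name from the list of things; names that differ only in an ending like _2 or _b are one class to them, and where a whole thing is asked for, a point or a joint stands for the part that bears it (a point fixed in the world has none). Each returns a list of dicts, best first, with "p" (0 to 1); they miss things now and then, are a little off and sometimes report something else, mostly with a low value. They report only what shows in the picture. A call takes as long as a camera call. They do not tell look-alikes from the thing itself.
- bot.recognise(camera, target): "bbox" ([centre column, centre row, width, height] as shares, 0 to 1, of the picture: columns of its width, rows of its height, round what is visible of it).
The state is a dict: "t": time; "qpos": joint angles; "dq": joint speeds; "joint_torque": joint torques, N m; "tool_pos": TCP position; "tool_rot": TCP orientation; "wrist_force": force on the tool from outside, world axes, zero at the start; "ft_torque": the same for the moment, N m; "gripper_width": finger opening in m.
Only numpy, scipy, OpenCV 4.12 (cv2) and the standard library are available. Lean on these libraries where they do the work, as an engineer would, in place of code of your own. Each camera call takes 0.05 s, during which the arm holds its last target.

## Task

Get the ratchet pipe threader in the vise ready for one-inch pipe: lift the die head with the widest nose (painted red at the top) off its peg, turn it until its splines mesh with those of the threader's ring, and slide it down until its shoulder sits flush on the ring. Finish while still gripping it and pressing it down firmly, with a kilo or two of push, so that I can snap the retaining ring on from below; do not let go. Leave the other die heads on their pegs and everything else on the counter where it is.

Things in the scene. Friction and masses are not known exactly. Their poses are not given: they have to be found in the camera images.
- die_large: One-inch die head, steel, top of the nose painted red, about 0.5 kg, nose up on one of the rack's pegs. Origin: centre of its underside; z up its axis. From the underside up: round lead-in 50 mm across to 8 mm; splines from 8 to 30 mm; flange (shoulder) 78 mm across from 30 to 36 mm; body 55 mm across to 46 mm; round nose 48 mm across from 46 to 94 mm. Hollow below: the peg stands in its 35 mm bore.
- die_splines (a point): On die_large's axis, 8 mm above its underside, where the splines begin; axes as the body's. Eight straight splines, each 9.5 mm wide, 64 mm across their tips, one on +x and the rest every 45 degrees.
- die_nose (a point): On die_large's axis, 72 mm above its underside: middle of the plain round nose, 48 mm across, the place to grip from above.
- die_medium: Another die head, same splines, shoulder and heights, nose 41 mm across, its top yellow. Stays on its peg. Origin as die_large.
- die_small: Another die head, same splines, shoulder and heights, nose 34 mm across, its top white. Stays on its peg. Origin as die_large.
- rack: Fixed plywood board 110 x 310 mm, 22 mm thick, with three wooden pegs 18 mm across and 34 mm high above the board, along its y axis at -100, 0 and +100 mm. Origin: centre of the underside. A die head stands on each peg, underside on the board; which is where varies. It must be lifted straight up 40 mm to clear the peg.
- threader: Ratchet pipe threader lying level, its handle clamped in a bench vise; fixed. Origin: on the counter below the ring's axis. Round head 112 mm across, axis vertical; handle along the body's -y to 475 mm; vise jaws 145 to 235 mm along -y, tops 138 mm high; small knob 74 mm along -y, top 152 mm high.
- ring_seat (a point): Centre of the top face of the splined ring in the threader's head, 135 mm above the counter; z up; turns with the ring. Ring open right through, 24 mm thick, bore 67 mm, outside 85 mm, with eight internal splines 9.5 mm wide reaching in to 56 mm across. Its yaw varies; the pawl drags: about 0.4 N m turns it. Seated, die_large's origin lies on the axis 30 mm below this point.
- drain_tee: Grey plastic drain tee standing on end, 60 mm across, 120 mm high, branch along its +x. Bystander. Origin: centre of underside.
- oil_bottle: Amber squeeze bottle with black nozzle, 66 mm across, 185 mm high. Bystander. Origin: centre of underside.
- spray_can: Dark aerosol can with red cap, 65 mm across, 192 mm high. Bystander. Origin: centre of underside.
- pipe_wrench: Dark red pipe wrench lying flat, about 250 mm long, 20 mm high, jaws to its +x. Bystander. Origin: on its underside near mid-length.
- nipple: Short threaded steel pipe standing on end, 33 mm across, 80 mm high. Bystander. Origin: centre of underside.
- tape_roll: Roll of yellow tape lying flat, 90 mm across, 38 mm high. Bystander. Origin: centre of underside.
- ring_gap (a point): On the ring's top face, 31 mm from its centre along ring_seat's +x: a gap between two internal splines, one of eight, every 45 degrees. The die head meshes when its yaw equals that of ring_seat (or this point) to a multiple of 45 degrees, with about 4 degrees play each way and 1.3 mm sideways.
Mind the look-alikes: they are no part of the job. What is shaped like the die_large but turquoise is not meant.

How it is judged:
On the way:
1. the widest-nosed die head is lifted clear of its peg in the gripper (z of die_large in the frame of rack above 0.058 m and contact force between the fingers and die_large above 2 N), for 0.2 s.
At the end, for the whole second after the job is handed in: The widest-nosed die head is meshed in the ring: on its axis within 3.5 mm, upright within 0.06 rad, shoulder gap under 1.5 mm, bearing on the threader with over 7.5 N (its weight is 4 to 6 N), the fingers still gripping it. All other things stand where they stood (horizontal distance between die_large and ring_seat below 0.0035 m and z of die_large in the frame of ring_seat between -0.034 and -0.0285 m and angle between die_large's own z axis and vertical below 0.06 rad and contact force between die_large and threader above 7.5 N and contact force between the fingers and die_large above 3 N); the arm keeps its last pose, push and grip.
It fails at once if another die head is taken off its peg or knocked over (distance of any of die_medium, die_small from where it was at the start of the episode above 0.02 m).
It fails at once if something else on the counter is shifted by more than 4 cm or knocked over (distance of any of drain_tee, oil_bottle, spray_can, pipe_wrench, nipple, tape_roll from where it was at the start of the episode above 0.04 m or angle between any of drain_tee, oil_bottle, spray_can, nipple's own z axis and vertical above 0.6 rad).
It also fails if it takes over 40 s, if anything falls off the work surface, if the arm or the gripper's body presses on something with over 40 N, if the wrist force passes 120 N, or if a joint passes its speed limit or range.

## Working session

There is one attempt and no reset: what is moved stays moved. The work goes in short steps, Python scripts to look and compute and a shell command to move; the robot and the scene stay as the last step left them, time stands still between calls to the robot, and variables do not carry over. Pictures are saved under pics/ and viewed, and the job is handed in when it is done.

```bash
mkdir -p pics; ls; cat > h.py <<'E'
import numpy as np,cv2
from scipy.spatial.transform import Rotation as R
from plant import bot
def cap(name,fn=None):
    d=bot.capture(name)
    np.savez('cal_%s.npz'%name,K=d['K'],r=d['rvec'],t=d['tvec'],im=d['image'])
    if fn: cv2.imwrite('pics/'+fn,d['image'][:,:,::-1])
    return d
def load(name): 
    z=np.load('cal_%s.npz'%name); return dict(image=z['im'],K=z['K'],rvec=z['r'],tvec=z['t'])
def ray(d,u,v):
    Rm=R.from_rotvec(np.ravel(d['rvec'])).as_matrix(); c=-Rm.T@np.ravel(d['tvec'])
    w=Rm.T@np.linalg.inv(d['K'])@np.array([u,v,1.]); return c,w
def atz(d,u,v,z):
    c,w=ray(d,u,v); return c+w*(z-c[2])/w[2]
def proj(d,P):
    return cv2.projectPoints(np.array(P,float).reshape(-1,1,3),np.array(d['rvec'],float),np.array(d['tvec'],float),d['K'],None)[0].reshape(-1,2)
def crop(d,u0,v0,u1,v1,s,fn):
    im=d['image'][v0:v1,u0:u1,::-1]; cv2.imwrite('pics/'+fn,cv2.resize(im,None,fx=s,fy=s,interpolation=cv2.INTER_CUBIC))
E
python3 - <<'E'
from h import *
for n in ('side','top'):
    d=cap(n,n+'0.png'); print(n,d['K'].tolist(),ray(d,320,240))
    for t in ['die_large','die_medium','die_small','rack','threader','ring_seat','ring_gap','die_nose','die_splines','oil_bottle','spray_can','nipple','drain_tee','tape_roll','pipe_wrench']:
        print(t,[(round(x['p'],2),[round(a*b) for a,b in zip(x['bbox'],(640,480,640,480))]) for x in bot.recognise(n,t)][:5])
print(bot.get_obs())
E
```

```text
pics
side [[508.6466798960856, 0.0, 319.06701071547053], [0.0, 508.6466798960856, 231.29182724398999], [0.0, 0.0, 1.0]] (array([ 0.11693221, -0.44392555,  0.95180302]), array([ 0.37670309,  0.52248536, -0.76511457]))
die_large [(0.97, [241, 279, 35, 43]), (0.77, [258, 195, 32, 43])]
die_medium [(0.58, [322, 237, 38, 40])]
die_small [(0.66, [290, 213, 37, 38])]
rack [(0.94, [291, 238, 123, 81])]
threader [(0.84, [432, 401, 171, 158]), (0.36, [259, 194, 29, 41])]
ring_seat [(0.8, [380, 352, 52, 47])]
ring_gap [(0.68, [379, 350, 50, 45])]
die_nose [(0.93, [258, 197, 30, 40]), (0.83, [243, 279, 36, 42])]
die_splines [(0.63, [241, 279, 35, 42]), (0.61, [258, 197, 33, 40])]
oil_bottle [(0.93, [363, 190, 29, 65])]
spray_can [(0.73, [260, 195, 33, 44]), (0.68, [404, 211, 37, 73])]
nipple [(0.92, [321, 319, 21, 35])]
drain_tee [(0.95, [423, 250, 36, 54])]
tape_roll [(0.86, [331, 182, 36, 32])]
pipe_wrench [(0.6, [245, 171, 89, 46])]
top [[489.62814611366133, 0.0, 322.5742783067993], [0.0, 489.62814611366133, 240.06901677487522], [0.0, 0.0, 1.0]] (array([0.45340315, 0.14950992, 1.02239703]), a
[... 886 characters left out ...]
t': 1.6, 'qpos': array([ 9.69238034e-01,  2.58586330e-01,  1.53501242e+00, -3.10611457e-05,
        1.34801119e+00, -2.02813774e-01]), 'dq': array([ 6.38818204e-04,  1.35494348e-04, -2.81680344e-04, -7.04995847e-04,
        8.69106376e-05, -9.47151635e-04]), 'joint_torque': array([ 4.64152254e-04, -4.45912242e+01, -2.90890199e+01, -5.11848557e-04,
        9.28721856e-04,  1.50601784e-05]), 'tool_pos': array([0.21353488, 0.50684745, 0.23131211]), 'tool_rot': array([ 8.33143246e-01,  5.53057259e-01, -2.35326165e-06,  1.72799490e-05]), 'wrist_force': array([-0.93783854,  0.83776612,  0.22803648]), 'ft_torque': array([ 0.01825505, -0.02458765,  0.03481622]), 'gripper_width': 0.08549636772586387}
```

View pics/side0.png

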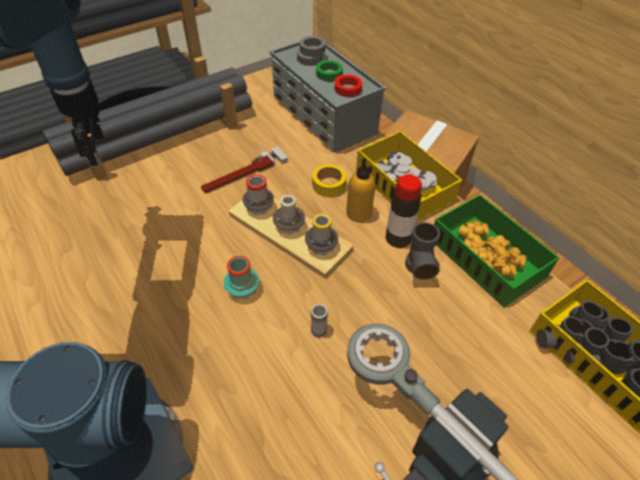

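View pics/top0.png

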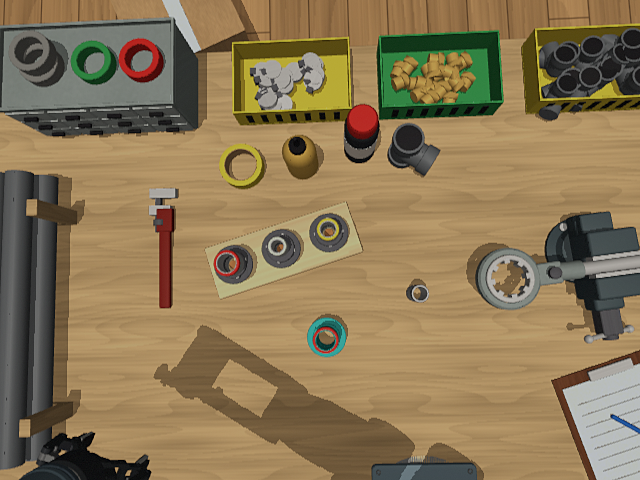

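```bash
python3 - <<'E'
from h import *
d=load('top'); crop(d,200,200,380,380,4,'c_top_rack.png'); crop(d,460,220,580,340,5,'c_top_ring.png')
d=load('side'); crop(d,210,160,360,310,4,'c_side_rack.png');crop(d,330,300,450,420,5,'c_side_ring.png')
E
```

```text
(no output)
```

View pics/c_top_rack.png

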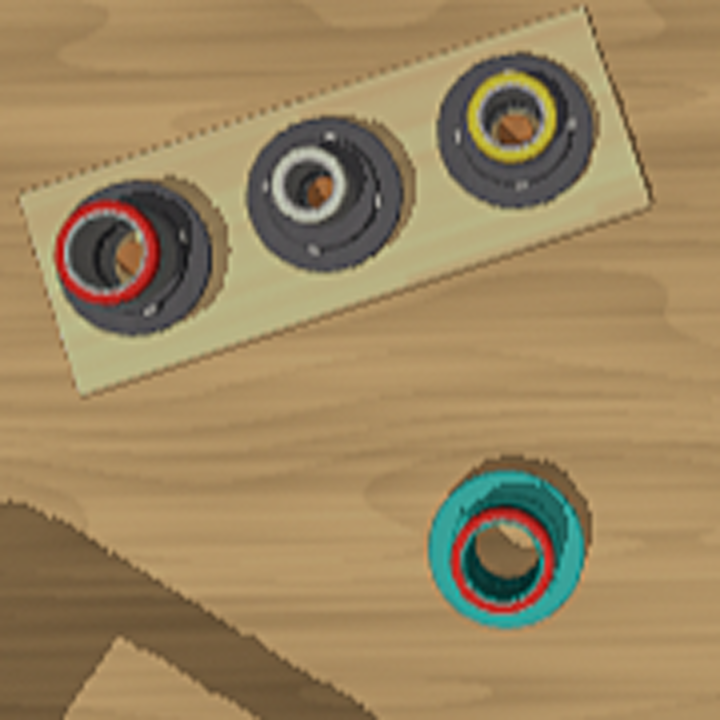

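View pics/c_top_ring.png

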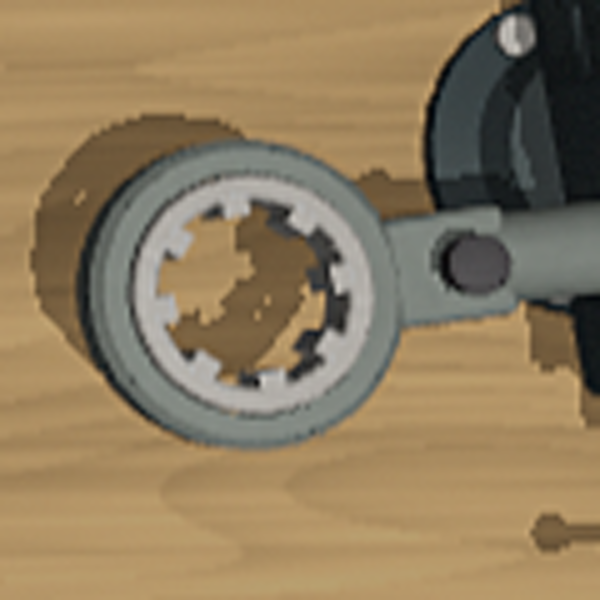

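View pics/c_side_rack.png

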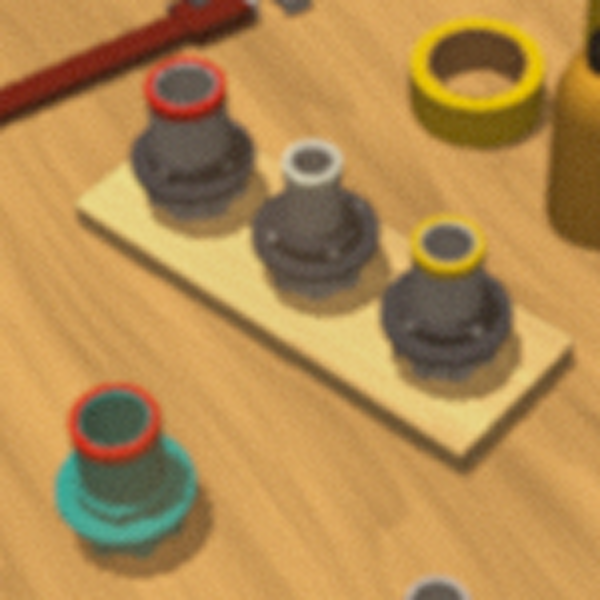

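View pics/c_side_ring.png

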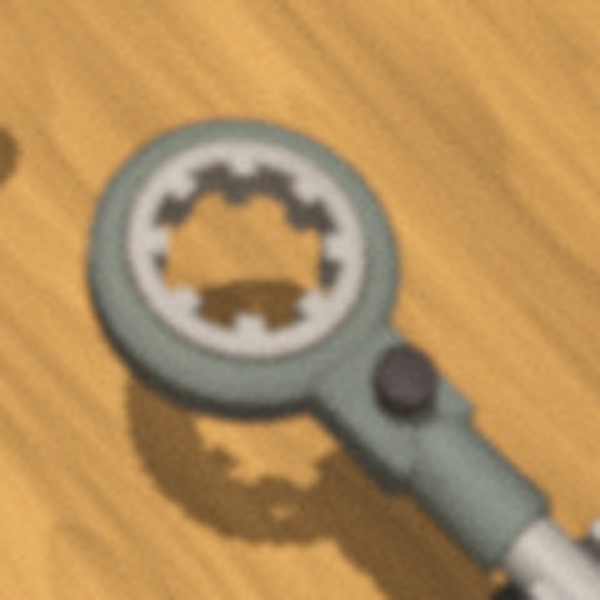

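```bash
cat >> h.py <<'E'
def rectify(d,cx,cy,z,half,n,fn=None):
    a=np.linspace(-half,half,n); X,Y=np.meshgrid(cx+a,cy-a)  # x right, y up
    p=proj(d,np.stack([X,Y,np.full_like(X,z)],-1).reshape(-1,3)).reshape(n,n,2).astype(np.float32)
    im=cv2.remap(d['image'],p[...,0],p[...,1],cv2.INTER_CUBIC)
    if fn: cv2.imwrite('pics/'+fn,im[:,:,::-1])
    return im
def ell(mask,d,z):
    cs,_=cv2.findContours(mask.astype(np.uint8),cv2.RETR_EXTERNAL,cv2.CHAIN_APPROX_NONE)
    c=max(cs,key=cv2.contourArea)
    P=np.array([atz(d,u,v,z)[:2] for u,v in c[:,0,:]]); 
    A=np.c_[2*P,np.ones(len(P))]; s=np.linalg.lstsq(A,(P**2).sum(1),rcond=None)[0]
    r=np.sqrt(s[2]+s[0]**2+s[1]**2); return s[:2],r
def redmask(d,box):
    h=cv2.cvtColor(d['image'],cv2.COLOR_RGB2HSV).astype(int); m=((h[...,0]<8)|(h[...,0]>172))&(h[...,1]>140)&(h[...,2]>90)
    k=np.zeros_like(m); u0,v0,u1,v1=box; k[v0:v1,u0:u1]=1; return m&k
E
python3 - <<'E'
from h import *
T=load('top');S=load('side')
print('nose',ell(redmask(T,(205,235,260,290)),T,.116),ell(redmask(S,(240,165,280,200)),S,.116))
for d,n,box in ((T,'top',(475,240,545,312)),(S,'side',(340,310,425,400))):
    h=cv2.cvtColor(d['image'],cv2.COLOR_RGB2HSV).astype(int); m=(h[...,1]<25)&(h[...,2]>140)
    k=np.zeros_like(m);u0,v0,u1,v1=box;k[v0:v1,u0:u1]=1
    m=(m&k).astype(np.uint8); print('ring',n,m.sum(),ell(m,d,.135))
c,_=ell(m,d,.135)
rectify(T,*c,.135,.065,600,'r_top.png');rectify(S,*c,.135,.065,600,'r_side.png')
# rack corners from top crop at z=.022
for p in [(585,7),(652,205),(83,397),(20,195)]: print(atz(T,200+p[0]/4,200+p[1]/4,.022))
for p in [(510,118,.116),(308,185,.116),(105,252,.116)]: print(atz(T,200+p[0]/4,200+p[1]/4,p[2]))
E
```

```text
nose (array([0.50628788, 0.36366202]), np.float64(0.02362809695975529)) (array([0.51737421, 0.40034248]), np.float64(0.022095302325782152))
ring top 740 (array([ 0.46230028, -0.15108327]), np.float64(0.04105749533591803))
ring side 387 (array([ 0.46807253, -0.25314047]), np.float64(0.007945913020232268))
[0.63038259 0.13488127 0.022     ]
[0.52685762 0.10398761 0.022     ]
[0.43717966 0.39780515 0.022     ]
[0.54189466 0.42998428 0.022     ]
[0.56258305 0.1728329  0.116     ]
[0.53413581 0.26794157 0.116     ]
[0.5056618  0.36365637 0.116     ]
```

```bash
cd pics; python3 -c "
import cv2,numpy as np
cv2.imwrite('r_both.png',cv2.resize(np.hstack([cv2.imread('r_top.png'),cv2.imread('r_side.png')]),(800,400)))"
```

```text
(no output)
```

View pics/r_both.png

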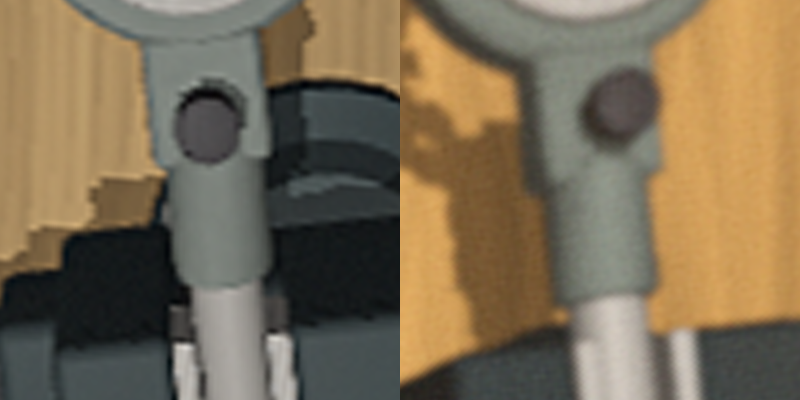

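```bash
python3 - <<'E'
from h import *
T=load('top');S=load('side')
print('nose side',ell(redmask(S,(244,170,272,200)),S,.116))
for d,n,box in ((T,'top',(475,240,545,312)),(S,'side',(345,318,413,380))):
    h=cv2.cvtColor(d['image'],cv2.COLOR_RGB2HSV).astype(int)
    if n=='side': print(h[350,355],h[372,380],h[340,352])
a=rectify(T,.462,-.151,.135,.065,400);b=rectify(S,.462,-.151,.135,.065,400)
for im in (a,b):
    for r in (33.5,42.5,56): cv2.circle(im,(200,200),int(r/130*400),(255,0,0),1)
cv2.imwrite('pics/r_both2.png',np.hstack([a,b])[:,:,::-1])
a=rectify(T,.5063,.3637,.116,.06,400);b=rectify(S,.5063,.3637,.116,.06,400)
for im in (a,b): cv2.circle(im,(200,200),int(24/120*400),(0,255,0),1)
cv2.imwrite('pics/n_both2.png',np.hstack([a,b])[:,:,::-1])
E
```

```text
nose side (array([0.50473265, 0.36103049]), np.float64(0.022881466829460267))
[ 18  34 149] [ 22  22 126] [ 35  23 136]
```

View pics/r_both2.png

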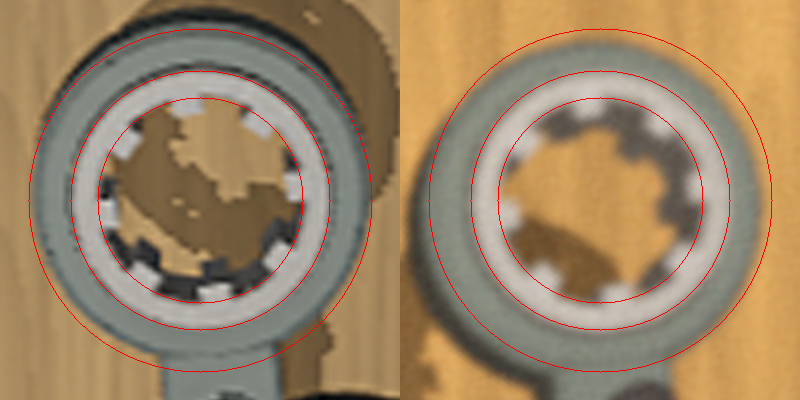

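View pics/n_both2.png

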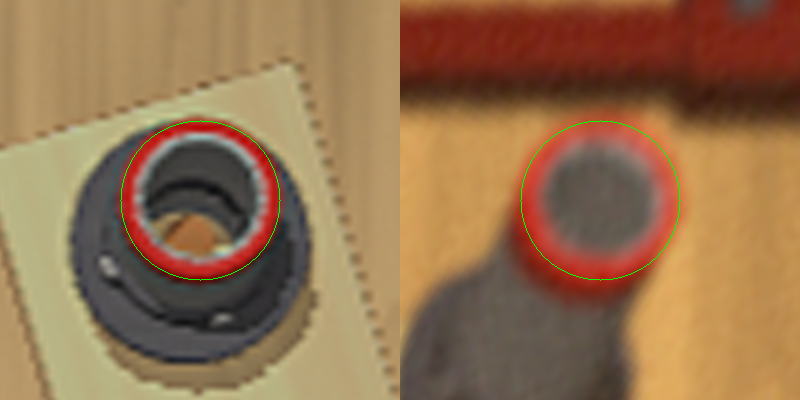

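```bash
python3 - <<'E'
from h import *
T=load('top');S=load('side')
for d in (T,S):
    im=rectify(d,.462,-.151,.135,.065,650)
    g=cv2.cvtColor(im,cv2.COLOR_RGB2HSV).astype(float); s=g[...,1]  # low sat = ring
    th=np.radians(np.arange(0,360,1)); 
    for r in (30,31,32):
        x=325+r*5*np.cos(th); y=325-r*5*np.sin(th)
        p=s[y.astype(int),x.astype(int)]; p2=g[y.astype(int),x.astype(int),2]
        for q,sg in ((p,-1),(p2,1)):
            f=np.sum(sg*q*np.exp(-8j*th)); print(r, 'tooth angle mod45', np.degrees(-np.angle(f)/8) if 0 else np.degrees(np.angle(np.conj(f))/8), abs(f)/360)
a=rectify(T,.5063,.3637,.058,.06,400);b=rectify(T,.5063,.3637,.068,.06,400)
for im in (a,b): 
  for r in (27.5,39):cv2.circle(im,(200,200),int(r/120*400),(0,255,0),1)
cv2.imwrite('pics/f_both2.png',np.hstack([a,b])[:,:,::-1])
a=rectify(S,.5063,.3637,.058,.06,400);b=rectify(S,.5063,.3637,.044,.06,400)
cv2.circle(a,(200,200),int(39/120*400),(0,255,0),1)
cv2.circle(b,(200,200),int(32/120*400),(0,255,0),1)
cv2.imwrite('pics/f_both3.png',np.hstack([a,b])[:,:,::-1])
E
```

```text
30 tooth angle mod45 7.781125330514881 17.494215538955494
30 tooth angle mod45 8.634531051715548 26.692259392093035
31 tooth angle mod45 7.868748056265902 16.431832453842237
31 tooth angle mod45 8.727743604271835 26.876422859807153
32 tooth angle mod45 7.9852145175287 14.122874537423384
32 tooth angle mod45 8.299343458054004 24.963382363771903
30 tooth angle mod45 9.611574946623406 16.86170825981909
30 tooth angle mod45 7.944485052017305 21.926380618514585
31 tooth angle mod45 9.685027585264438 14.840493870294493
31 tooth angle mod45 8.004084510367557 22.81539036258995
32 tooth angle mod45 9.504913503549197 11.186791564480624
32 tooth angle mod45 8.219757507584044 21.05819225502555
```

View pics/f_both2.png

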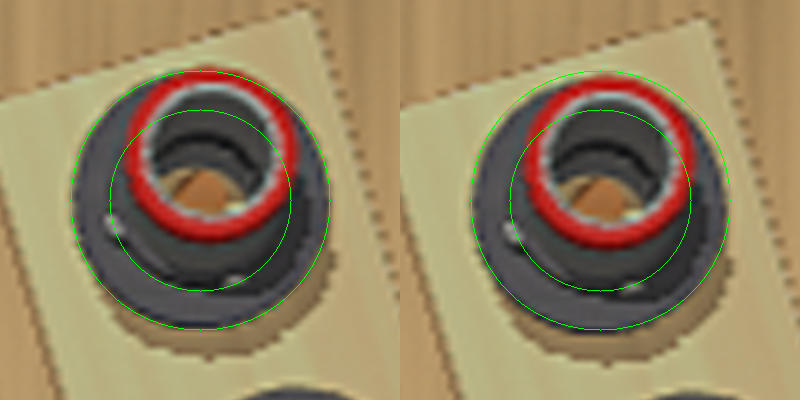

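View pics/f_both3.png

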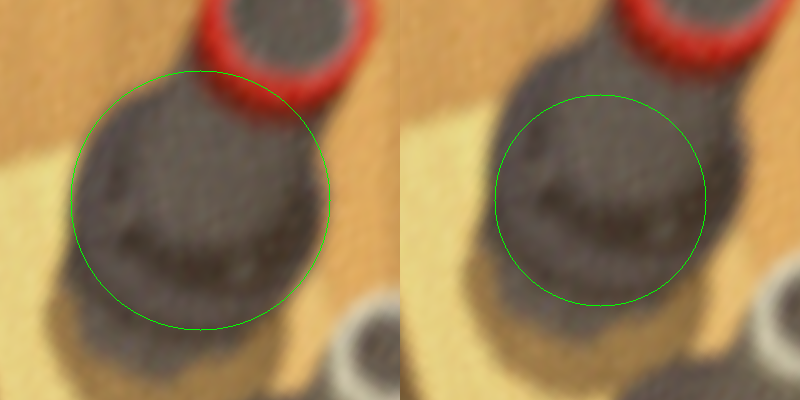

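```bash
cat >> h.py <<'E'
def yaw(o): x=R.from_quat(o['tool_rot']).as_matrix()[:,0]; return np.degrees(np.arctan2(x[1],x[0]))
def plan(wps):
    """wps: list of (xyz, yawdeg, n); prints rows, tool assumed vertical"""
    o=bot.get_obs(); p=np.array(o['tool_pos']); y=yaw(o)
    M=R.from_quat(o['tool_rot']).as_matrix(); print('now',p.round(4),round(y,2),'tilt',(M[:2,2]).round(4))
    for q,yt,n in wps:
        q=np.array(q); dy=(yt-y+180)%360-180; dp=(q-p)/n
        for i in range(n):
            a=np.radians(y); X=np.array([np.cos(a),np.sin(a),0]);Y=np.array([np.sin(a),-np.cos(a),0])
            print('0,0,%.1f,%.1f,%.1f,%.1f'%(-dy/n,1e3*X@dp,1e3*Y@dp,-1e3*dp[2]))
            y+=dy/n
        print('--'); p=q
E
python3 -c "
from h import *
plan([((.5063,.3637,.18),16.6,8)])"
```

```text
now [0.2135 0.5068 0.2313] 67.15 tilt [ 0. -0.]
0,0,6.3,-2.3,40.7,6.4
0,0,6.3,2.2,40.7,6.4
0,0,6.3,6.7,40.2,6.4
0,0,6.3,11.1,39.2,6.4
0,0,6.3,15.3,37.8,6.4
0,0,6.3,19.4,35.8,6.4
0,0,6.3,23.2,33.5,6.4
0,0,6.3,26.7,30.7,6.4
--
```

Here is what could be taken for the target, by top-camera pixel:
- Red-topped steel die on the rack at (229,262). This is my choice: widest nose, steel, on a peg.
- Turquoise red-topped look-alike at (327,337), which is not meant.
- White die at (280,246) and yellow die at (329,230).
- The red spray cap at (362,120) and the red ring on the cabinet at (141,60).

The crops agree with this: the rack's left die is grey steel with a red rim. It also shows at (257,183) in the side view.

```bash
python3 -m creep '[0,0,6.3,-2.3,40.7,6.4,0, 0,0,6.3,2.2,40.7,6.4,0, 0,0,6.3,6.7,40.2,6.4,0, 0,0,6.3,11.1,39.2,6.4,0, 0,0,6.3,15.3,37.8,6.4,0, 0,0,6.3,19.4,35.8,6.4,0, 0,0,6.3,23.2,33.5,6.4,0, 0,0,6.3,26.7,30.7,6.4,0]' 60
python3 -c "
from h import *
plan([((.5063,.3637,.15),16.6,2),((.5063,.3637,.073),16.6,3)]);print(bot.get_obs()['t'])"
```

```text
t: 2.4
tool_pos: [0.5109, 0.3605, 0.1801]
tool_rot: [0.991, 0.134, 0.001, -0.003]
wrist_force: [0.2, 0.8, -0.8]
gripper_width: 0.0855
now [0.5109 0.3605 0.1801] 15.42 tilt [0.0017 0.0054]
0,0,-0.6,-1.8,-2.1,15.0
0,0,-0.6,-1.8,-2.2,15.0
--
0,0,-0.0,0.0,0.0,25.7
0,0,-0.0,0.0,0.0,25.7
0,0,-0.0,0.0,0.0,25.7
--
2.4
```

```bash
python3 -m creep '[0,0,-0.6,-2.5,-3,15,0, 0,0,-0.6,-2,-2,15,0, 0,0,0,0,0,12,0, 0,0,0,0,0,0,0]' 
python3 -c "
from h import *
plan([((.5063,.3637,.073),16.6,3)]);print(bot.get_obs()['t'])
d=cap('side');crop(d,200,130,320,250,5,'a_side.png')
d=cap('top');crop(d,190,200,310,320,5,'a_top.png')"
```

```text
t: 2.8
tool_pos: [0.5121, 0.3595, 0.1347]
tool_rot: [0.99, 0.139, 0.002, -0.002]
wrist_force: [-0.7, -0.1, -0.3]
gripper_width: 0.0852
now [0.5121 0.3595 0.1347] 15.95 tilt [0.0029 0.004 ]
0,0,-0.2,-1.5,-1.9,20.6
0,0,-0.2,-1.5,-1.9,20.6
0,0,-0.2,-1.5,-1.9,20.6
--
2.8
```

View pics/a_side.png

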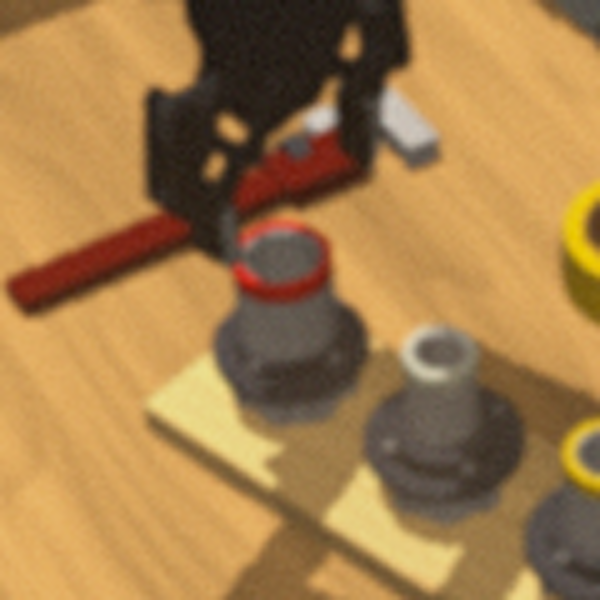

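View pics/a_top.png

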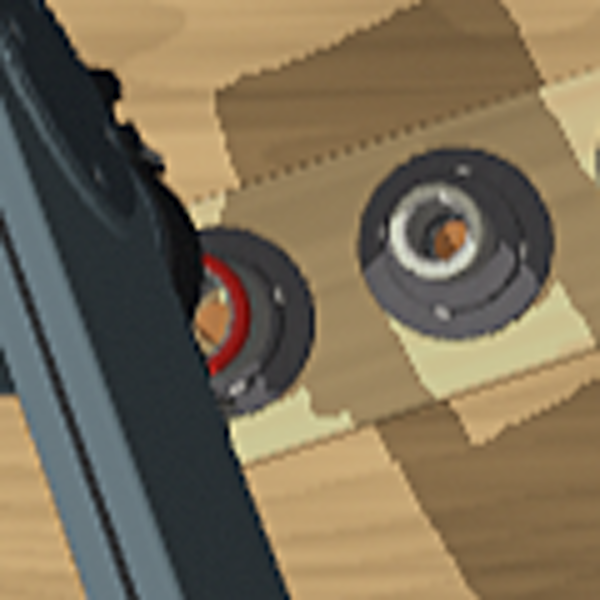

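```bash
python3 -m creep '[0,0,0,-5,-6,4,0, 0,0,0,-2,-3,4,0]' 
python3 -c "
from h import *
plan([((.5063,.3637,.073),16.6,3)]);print(bot.get_obs())"
```

```text
t: 3.1
tool_pos: [0.5043, 0.3682, 0.1306]
tool_rot: [0.99, 0.139, 0.005, -0.003]
wrist_force: [0.9, 0.5, -0.2]
gripper_width: 0.0856
now [0.5043 0.3682 0.1306] 15.98 tilt [0.0094 0.0072]
0,0,-0.2,0.2,1.6,19.2
0,0,-0.2,0.2,1.6,19.2
0,0,-0.2,0.2,1.6,19.2
--
{'t': 3.1, 'qpos': array([0.45091808, 0.46147378, 1.49355941, 0.00263893, 1.17498535,
       0.17097451]), 'dq': array([ 0.0523617 ,  0.01441067,  0.05047217, -0.00866165, -0.09953752,
        0.05360812]), 'joint_torque': array([-6.25886712e-01, -5.42142248e+01, -2.74057138e+01, -3.97838216e-03,
        3.08228144e-02, -4.07902210e-02]), 'tool_pos': array([0.504265  , 0.36822184, 0.1305652 ]), 'tool_rot': array([ 0.99027248,  0.13901595,  0.00513611, -0.00293244]), 'wrist_force': array([ 0.9485374 ,  0.54472764, -0.17876799]), 'ft_torque': array([ 0.01828577, -0.01410787, -0.00236793]), 'gripper_width': 0.08563440308029756}
```

```bash
cat >> h.py <<'E'
_plan=plan
def plan(w):
    _plan(w); o=bot.get_obs(); M=R.from_quat(o['tool_rot']).as_matrix(); z=M[:,2]
    w=np.cross(z,[0,0,-1]); print('untilt deg tool', np.degrees(M.T@w).round(2),'F',o['wrist_force'].round(1),'tq',o['ft_torque'].round(2),'w',round(o['gripper_width'],4),'t',round(o['t'],2))
E
python3 -m creep '[-0.3,-0.6,-0.5,0.5,3.5,3,0, 0,0,0,0,0,0,0, 0,0,0,0,0,0,0]' 
python3 -c "
from h import *
plan([((.5063,.3637,.073),16.6,3)])"
```

```text
t: 3.4
tool_pos: [0.5047, 0.3661, 0.1279]
tool_rot: [0.989, 0.145, 0.0, 0.001]
wrist_force: [-0.8, -0.3, 0.1]
gripper_width: 0.085
now [0.5047 0.3661 0.1279] 16.67 tilt [ 0.0009 -0.001 ]
0,0,0.0,0.3,0.9,18.3
0,0,0.0,0.3,0.9,18.3
0,0,0.0,0.3,0.9,18.3
--
untilt deg tool [ 0.07 -0.03 -0.  ] F [-0.8 -0.3  0.1] tq [0.01 0.03 0.03] w 0.085 t 3.4
```

```bash
python3 -m creep '[0,0,0,1,3,15,0, 0,0,0,0,0,15,0, 0,0,0,0,0,14,0, 0,0,0,0,0,8,0, 0,0,0,0,0,0,0]' 
python3 -c "
from h import *
plan([((.5063,.3637,.073),16.6,1)])"
```

```text
t: 3.9
tool_pos: [0.5082, 0.3639, 0.0754]
tool_rot: [0.989, 0.145, 0.002, 0.0]
wrist_force: [-0.9, -0.1, 0.2]
gripper_width: 0.0853
now [0.5082 0.3639 0.0754] 16.67 tilt [0.0042 0.0004]
0,0,0.1,-1.9,-0.4,2.4
--
untilt deg tool [ 0.05 -0.24 -0.  ] F [-0.9 -0.1  0.2] tq [ 0.03  0.01 -0.04] w 0.0853 t 3.9
```

```bash
python3 -m creep '[0,-0.2,0,-2,0,2.5,0, 0,0,0,0,0,0,1, 0,0,0,0,0,0,1, 0,0,0,0,0,0,1, 0,0,0,0,0,0,1, 0,0,0,0,0,0,1]' 90
python3 -c "
from h import *
plan([((.5063,.3637,.073),16.6,1)])"
```

```text
t: 4.5
tool_pos: [0.5069, 0.3637, 0.0743]
tool_rot: [0.989, 0.145, 0.001, 0.0]
wrist_force: [0.6, -0.4, -3.3]
gripper_width: 0.0463
now [0.5069 0.3637 0.0743] 16.67 tilt [0.0025 0.0002]
0,0,0.1,-0.6,-0.2,1.3
--
untilt deg tool [ 0.03 -0.14 -0.  ] F [ 0.6 -0.4 -3.3] tq [ 0.01 -0.07  0.  ] w 0.0463 t 4.5
```

```bash
python3 -m creep '[0,0,0,0,0,0,1, 0,0,0,0,0,-10,1, 0,0,0,0,0,-20,1, 0,0,0,0,0,-30,1, 0,0,0,0,0,-40,1, 0,0,0,0,0,-40,1, 0,0,0,0,0,-15,1, 0,0,0,0,0,0,1]' 
python3 -c "
from h import *
plan([((.5063,.3637,.22),16.6,1)])
d=cap('side','lift_side.png');crop(d,200,80,340,220,5,'b_side.png')
d=cap('top','lift_top.png')"
```

```text
t: 5.3
tool_pos: [0.5033, 0.3622, 0.2334]
tool_rot: [0.989, 0.145, -0.004, 0.002]
wrist_force: [-0.0, -0.1, -6.0]
gripper_width: 0.0466
now [0.5033 0.3622 0.2334] 16.68 tilt [-0.0077 -0.0046]
0,0,0.1,3.3,-0.6,13.4
--
untilt deg tool [ 0.12  0.5  -0.  ] F [-0.  -0.1 -6. ] tq [ 0.08 -0.   -0.03] w 0.0466 t 5.3
```

View pics/b_side.png

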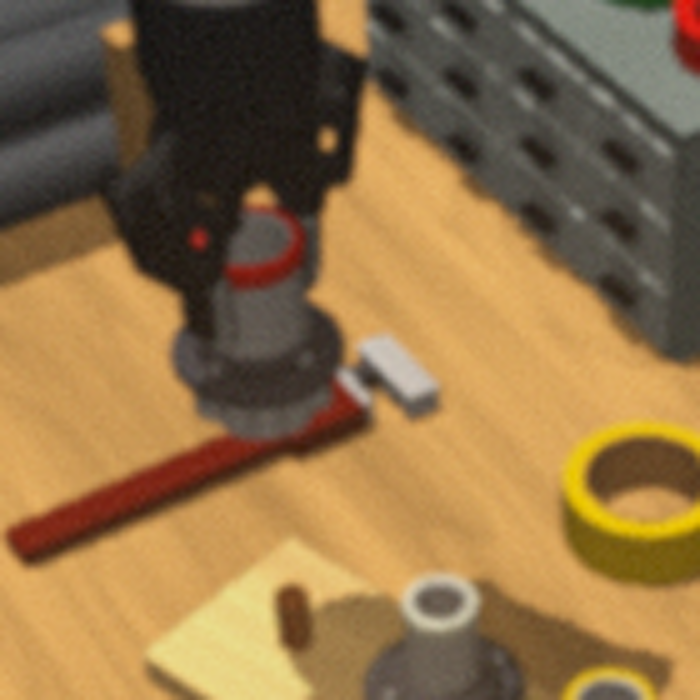

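View pics/lift_top.png

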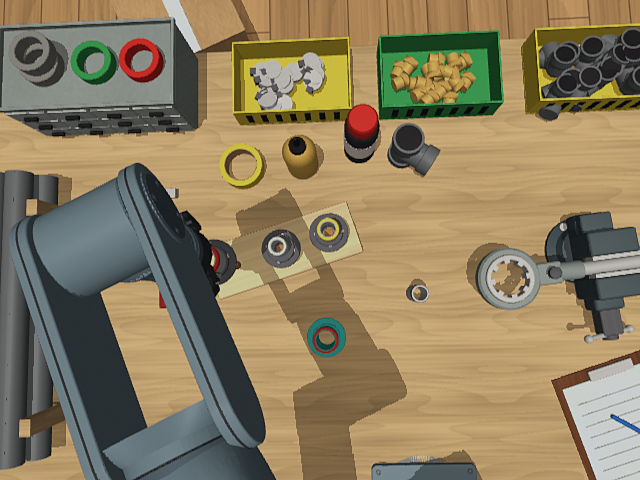

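The lift worked: the wrist carries about 6 N, and the bare peg shows at (293,615) in the crop. Next I carry the die over to above the ring.

```bash
python3 -c "
from h import *
plan([((.462,-.151,.215),-16.8,12)])"
```

```text
now [0.5024 0.3617 0.2306] 16.67 tilt [-0.0113 -0.0063]
0,0,2.8,-15.5,40.0,1.3
0,0,2.8,-13.5,40.7,1.3
0,0,2.8,-11.5,41.3,1.3
0,0,2.8,-9.5,41.8,1.3
0,0,2.8,-7.5,42.2,1.3
0,0,2.8,-5.4,42.5,1.3
0,0,2.8,-3.3,42.7,1.3
0,0,2.8,-1.2,42.8,1.3
0,0,2.8,0.9,42.8,1.3
0,0,2.8,2.9,42.8,1.3
0,0,2.8,5.0,42.6,1.3
0,0,2.8,7.1,42.3,1.3
--
untilt deg tool [ 0.16  0.72 -0.  ] F [ 0.4 -0.1 -5.1] tq [ 0.03  0.01 -0.01] w 0.0468 t 5.4
```

```bash
python3 -m creep '[0,0.7,2.8,-15.5,40,0,1, 0,0,2.8,-13.5,40.7,0,1, 0,0,2.8,-11.5,41.3,1,1, 0,0,2.8,-9.5,41.8,1,1, 0,0,2.8,-7.5,42.2,1,1, 0,0,2.8,-5.4,42.5,1,1, 0,0,2.8,-3.3,42.7,1,1, 0,0,2.8,-1.2,42.8,1,1, 0,0,2.8,0.9,42.8,1,1, 0,0,2.8,2.9,42.8,1,1, 0,0,2.8,5,35,1,1]'
python3 -c "
from h import *
plan([((.462,-.151,.215),-16.8,1)])"
```

```text
t: 6.5
tool_pos: [0.448, -0.1112, 0.2011]
tool_rot: [0.992, -0.129, -0.018, 0.002]
wrist_force: [1.2, 0.3, -4.5]
gripper_width: 0.0463
now [ 0.448  -0.1112  0.2011] -14.79 tilt [-0.0368  0.    ]
0,0,2.0,23.7,34.9,-13.9
--
untilt deg tool [0.54 2.04 0.  ] F [ 1.2  0.3 -4.5] tq [-0.07 -0.11 -0.05] w 0.0463 t 6.5
```

```bash
python3 -m creep '[0.3,1.2,1,10,12,-10,1, 0.2,0.7,0.8,8,8,-6,1, 0,0,0,0,3,0,1, 0,0,0,0,0,0,1]'
python3 -c "
from h import *
plan([((.462,-.151,.215),-16.8,1)])"
```

```text
t: 6.9
tool_pos: [0.4555, -0.1419, 0.2108]
tool_rot: [0.989, -0.149, -0.007, -0.001]
wrist_force: [0.5, 0.4, -4.4]
gripper_width: 0.0462
now [ 0.4555 -0.1419  0.2108] -17.11 tilt [-0.0131  0.0048]
0,0,-0.3,8.9,6.8,-4.2
--
untilt deg tool [-0.04  0.8  -0.  ] F [ 0.5  0.4 -4.4] tq [-0.01 -0.03 -0.01] w 0.0462 t 6.9
```

```bash
python3 -m creep '[0,0.8,-0.3,7.5,6.5,-4,1, 0,0,0,0,0,0,1, 0,0,0,0,0,0,1]'
python3 -c "
from h import *
plan([((.462,-.151,.215),-16.8,1)])
d=cap('side','g_side.png');crop(d,310,240,470,400,5,'g_sidec.png')
d=cap('top');crop(d,440,210,580,350,5,'g_topc.png')
plan([((.462,-.151,.215),-16.8,1)])"
```

```text
t: 7.2
tool_pos: [0.4606, -0.1479, 0.2136]
tool_rot: [0.99, -0.144, -0.001, -0.001]
wrist_force: [0.1, -0.2, -4.7]
gripper_width: 0.0466
now [ 0.4606 -0.1479  0.2136] -16.55 tilt [-0.0015  0.0026]
0,0,0.3,2.2,2.5,-1.4
--
untilt deg tool [-0.12  0.12 -0.  ] F [ 0.1 -0.2 -4.7] tq [ 0.01 -0.01  0.01] w 0.0466 t 7.2
now [ 0.4608 -0.1482  0.2138] -16.55 tilt [-0.0009  0.0021]
0,0,0.2,2.0,2.4,-1.2
--
untilt deg tool [-0.1   0.08 -0.  ] F [-0.2 -0.5 -4.8] tq [-0.02  0.01 -0.01] w 0.046 t 7.3
```

View pics/g_sidec.png

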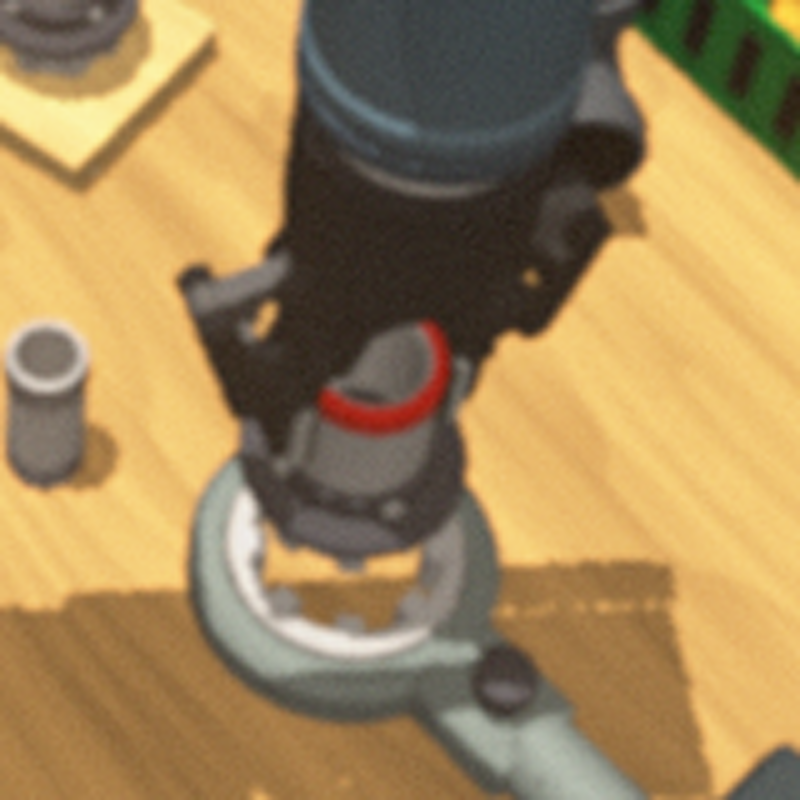

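View pics/g_topc.png

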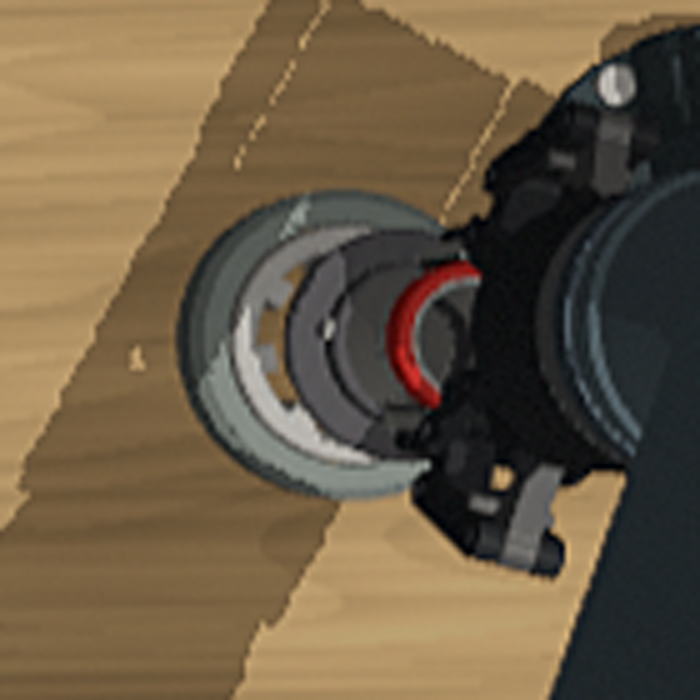

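```bash
cat >> h.py <<'E'
def gear(yawd,ro=.032,ri=.025,w=.0095):
    pts=[]
    for k in range(8):
        a=np.radians(yawd+45*k)
        for r,s in ((ri,-1),(ro,-1),(ro,1),(ri,1)):
            x=np.sqrt(r*r-w*w/4);y=s*w/2
            pts.append((x*np.cos(a)-y*np.sin(a),x*np.sin(a)+y*np.cos(a)))
    return np.array(pts+pts[:1])
def circ(r): a=np.linspace(0,2*np.pi,73); return np.c_[r*np.cos(a),r*np.sin(a)]
def overlay(d,c,z0,yawd,box,s,fn):
    u0,v0,u1,v1=box
    im=cv2.resize(d['image'][v0:v1,u0:u1,::-1],None,fx=s,fy=s,interpolation=cv2.INTER_CUBIC).copy()
    for P,z,col in ((circ(.039),.036,(0,255,0)),(circ(.039),.030,(0,255,0)),(circ(.024),.094,(255,255,0)),(gear(yawd),.008,(0,0,255)),(circ(.025),0,(255,0,0))):
        q=proj(d,np.c_[P+np.array(c),np.full(len(P),z0+z)]); q=((q-[u0,v0]+.5)*s-.5).round().astype(np.int32)
        cv2.polylines(im,[q],False,col,1)
    cv2.imwrite('pics/'+fn,im)
E
python3 - <<'E'
from h import *
S=load('side')
for n,y in (('h1',-13.7),('h2',-36.2)): overlay(S,(.4608,-.1482),.1615,y,(335,290,415,370),5,'ov_%s.png'%n)
cv2.imwrite('pics/ov.png',np.hstack([cv2.imread('pics/ov_h1.png'),cv2.imread('pics/ov_h2.png')]))
E
```

```text
(no output)
```

View pics/ov.png

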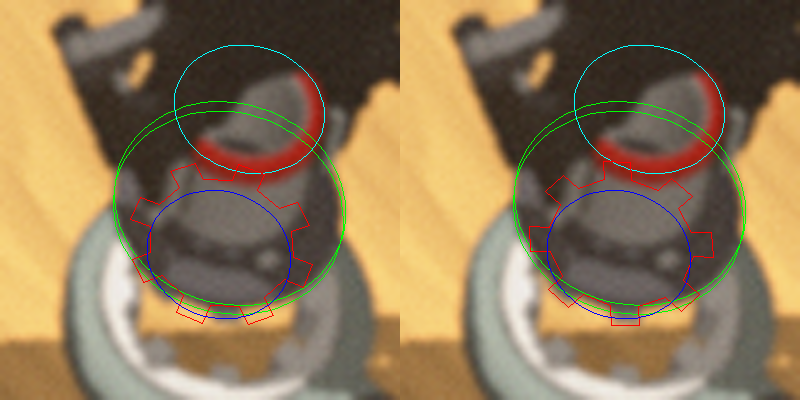

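```bash
python3 - <<'E'
from h import *
S=load('side')
a=S['image'][325:365,350:410,::-1]
a=cv2.resize(a,None,fx=12,fy=12,interpolation=cv2.INTER_CUBIC); a=np.clip((a.astype(float)-20)*1.8,0,255)
cv2.imwrite('pics/z1.png',a)
E
```

```text
[ WARN:0@0.479] global loadsave.cpp:1063 imwrite_ Unsupported depth image for selected encoder is fallbacked to CV_8U.
```

View pics/z1.png

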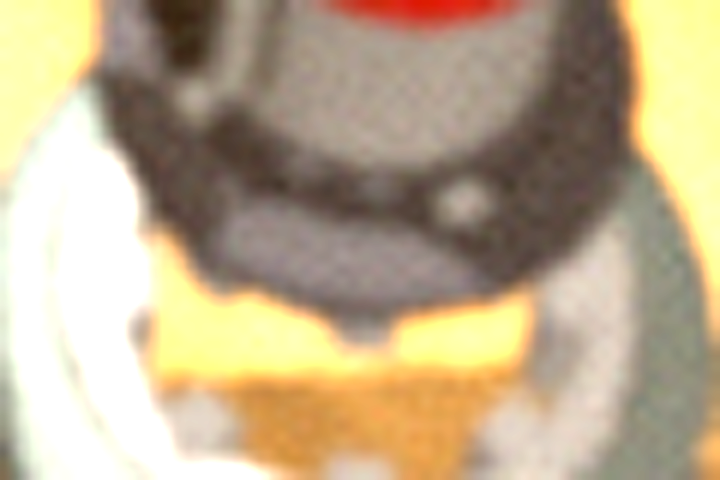

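```bash
cat > fit.py <<'E'
from h import *
from scipy.optimize import least_squares
S=load('side');T=load('top')
sp=np.array([(615,190),(575,240),(530,285),(470,303),(130,165),(165,220),(205,270),(290,305),(420,308)])/12.+[350,325]-.5+.04
tp=np.array([(288,340),(300,285),(325,250),(360,235),(298,395),(320,425),(355,448)])/5.+[440,210]-.5+.1
def res(p):
    out=[]
    for d,pts in ((S,sp),(T,tp)):
        q=proj(d,np.c_[circ(.039)+p[:2],np.full(73,p[2]+.030)])
        for a in pts:
            # signed distance to polygon
            out.append(cv2.pointPolygonTest(q.astype(np.float32).reshape(-1,1,2),tuple(map(float,a)),True))
    return np.array(out)
r=least_squares(res,[.4608,-.1482,.1615],diff_step=1e-3); p=r.x
print(p,r.fun.round(2))
bump=np.array([362,335])/12.+[350,325]; b2=np.array([225,285])/12.+[350,325]; print(bump,b2)
for y in range(-46,-20,2):
    q=[]
    for k in range(8):
        a=np.radians(y+45*k); q.append((p[0]+.032*np.cos(a),p[1]+.032*np.sin(a),p[2]+.008))
    q=proj(S,q); o=np.argsort(-q[:,1])[:3]; print(y,q[o].round(1).tolist())
E
python3 fit.py
```

```text
[ 0.46106343 -0.14716854  0.16491999] [ 0.34  0.46 -0.35  0.12  0.62  0.13 -0.97 -0.49  0.47  0.56  0.09 -0.63
  0.2  -0.11 -0.05  0.34]
[380.16666667 352.91666667] [368.75 348.75]
-46 [[376.4, 352.9], [390.4, 350.5], [363.9, 345.5]]
-44 [[377.0, 353.0], [390.9, 350.2], [364.3, 346.0]]
-42 [[377.7, 353.1], [391.4, 349.8], [364.7, 346.5]]
-40 [[378.4, 353.2], [391.9, 349.4], [365.1, 347.0]]
-38 [[379.0, 353.3], [392.3, 349.1], [365.6, 347.4]]
-36 [[379.7, 353.3], [392.8, 348.7], [366.1, 347.9]]
-34 [[380.4, 353.3], [366.5, 348.3], [393.2, 348.2]]
-32 [[381.0, 353.3], [367.1, 348.7], [393.6, 347.8]]
-30 [[381.7, 353.3], [367.6, 349.1], [394.0, 347.4]]
-28 [[382.3, 353.2], [368.1, 349.5], [394.3, 346.9]]
-26 [[383.0, 353.1], [368.7, 349.8], [394.7, 346.4]]
-24 [[383.6, 353.0], [369.2, 350.2], [395.0, 346.0]]
-22 [[384.3, 352.9], [369.8, 350.5], [395.3, 345.5]]
```

```bash
cat >> fit.py <<'E'
for z in (.038,.041,.044,.046):
  for d,pts in ((S,[(460,200),(197,95)]),(T,[(330,328)])):
    for a in pts:
        px=np.array(a)/(12. if d is S else 5.)+([350,325] if d is S else [440,210])-.45
        w=atz(d,px[0],px[1],p[2]+z)-p*[1,1,0]; print(z,round(np.hypot(*w[:2])*1e3,1),round(np.degrees(np.arctan2(w[1],w[0])),1),end=' | ')
  print()
D=np.load('cal_top.npz')
E
python3 fit.py|tail -4
```

```text
0.038 27.6 -103.3 | 0.038 27.0 166.6 | 0.038 27.3 77.3 | 
0.041 29.0 -105.4 | 0.041 28.0 169.7 | 0.041 28.3 77.9 | 
0.044 30.4 -107.3 | 0.044 29.0 172.5 | 0.044 29.2 78.4 | 
0.046 31.4 -108.5 | 0.046 29.8 174.2 | 0.046 29.9 78.7 |
```

The dots give a spline yaw of -35.7° and the visible spline tip gives -34.6°. The ring's gaps lie at -14° (mod 45), so I turn the die +21.5° in world yaw, to a tool yaw of about 5°.

```bash
python3 -m creep '[0,0,-7.2,1,1.5,3,1, 0,0,-7.2,1,1.5,3,1, 0,0,-6.5,0,1,3,1, 0,0,-1,0,0,0,1, 0,0,0,0,0,0,1]'
python3 -c "
from h import *
plan([((.4617,-.1517,.195),5,1)])"
```

```text
t: 7.8
tool_pos: [0.4621, -0.1507, 0.2048]
tool_rot: [0.999, 0.054, -0.0, -0.001]
wrist_force: [-0.5, -0.9, -4.9]
gripper_width: 0.0465
now [ 0.4621 -0.1507  0.2048] 6.19 tilt [-0.0008  0.0022]
0,0,1.2,-0.5,0.9,9.8
--
untilt deg tool [-0.13  0.03  0.  ] F [-0.5 -0.9 -4.9] tq [-0.01 -0.04  0.03] w 0.0465 t 7.8
```

```bash
python3 -m creep '[-0.1,0,1.2,-0.4,1,8,1, 0,0,0,0,0,6,1, 0,0,0,0,0,5,1, 0,0,0,0,0,0,1]'
python3 -c "
from h import *
plan([((.4617,-.1517,.18),5,1)])
d=cap('side');crop(d,330,270,450,390,5,'k_side.png')
d=cap('top');crop(d,460,220,580,340,5,'k_top.png')
"
```

```text
t: 8.2
tool_pos: [0.4617, -0.1514, 0.1843]
tool_rot: [0.999, 0.04, -0.0, -0.0]
wrist_force: [-0.4, 0.8, -4.4]
gripper_width: 0.0467
now [ 0.4617 -0.1514  0.1843] 4.58 tilt [-0.0005  0.0004]
0,0,-0.4,-0.0,0.3,4.3
--
untilt deg tool [-0.03  0.03  0.  ] F [-0.4  0.8 -4.4] tq [-0.02  0.01 -0.  ] w 0.0467 t 8.2
```

View pics/k_side.png

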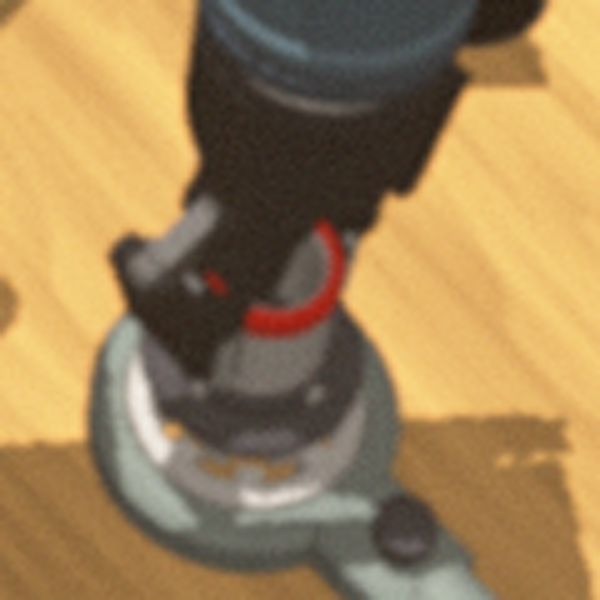

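View pics/k_top.png

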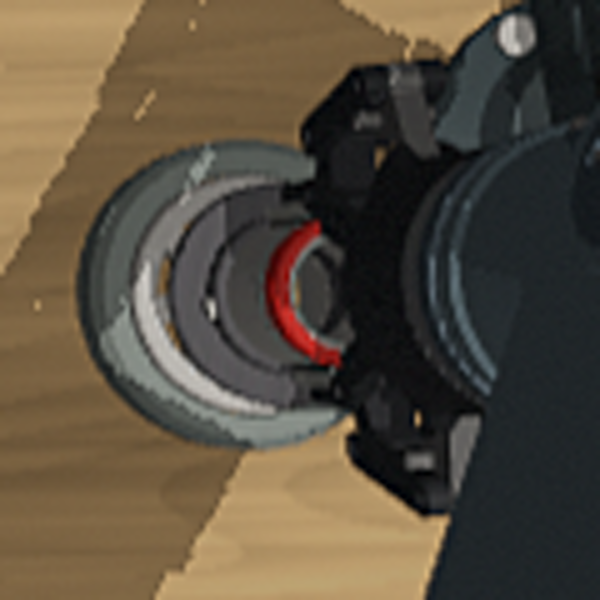

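```bash
python3 -m creep '[0,0,-0.4,0,0.3,4,1, 0,0,0,0,0,4,1, 0,0,0,0,0,0,1]'
python3 -c "
from h import *
plan([((.4617,-.1517,.156),5,1)])"
```

```text
t: 8.6
tool_pos: [0.4626, -0.1522, 0.1769]
tool_rot: [0.999, 0.044, 0.001, 0.0]
wrist_force: [-0.5, 0.3, -5.4]
gripper_width: 0.0465
now [ 0.4626 -0.1522  0.1769] 5.02 tilt [ 0.0016 -0.0009]
0,0,0.0,-0.8,-0.6,20.9
--
untilt deg tool [ 0.06 -0.09 -0.  ] F [-0.5  0.3 -5.4] tq [-0.03 -0.04  0.01] w 0.0465 t 8.6
```

```bash
python3 -m creep '[0,0,0,-0.8,-0.4,3,1, 0,0,0,0,0,3,1, 0,0,0,0,0,2,1, 0,0,0,0,0,0,1]'
python3 -c "
from h import *
plan([((.4617,-.1517,.156),5,1)])"
```

```text
t: 9.0
tool_pos: [0.4617, -0.1519, 0.1682]
tool_rot: [0.999, 0.044, 0.001, 0.0]
wrist_force: [-0.0, 0.4, -4.5]
gripper_width: 0.0461
now [ 0.4617 -0.1519  0.1682] 5.01 tilt [ 0.0016 -0.0009]
0,0,0.0,0.0,-0.2,12.2
--
untilt deg tool [ 0.06 -0.09  0.  ] F [-0.   0.4 -4.5] tq [ 0.01 -0.01 -0.02] w 0.0461 t 9.0
```

```bash
python3 -m creep '[0,0,0,0,0,3,1, 0,0,0,0,0,3,1, 0,0,0,0,0,2,1, 0,0,0,0,0,0,1]'
python3 -c "
from h import *
plan([((.4617,-.1517,.156),5,1)])"
```

```text
t: 9.4
tool_pos: [0.4618, -0.152, 0.1596]
tool_rot: [0.999, 0.044, 0.001, 0.001]
wrist_force: [0.1, 0.1, -5.0]
gripper_width: 0.0466
now [ 0.4618 -0.152   0.1596] 5.01 tilt [ 0.0018 -0.001 ]
0,0,0.0,-0.1,-0.3,3.6
--
untilt deg tool [ 0.07 -0.1  -0.  ] F [ 0.1  0.1 -5. ] tq [-0.01  0.05 -0.01] w 0.0466 t 9.4
```

```bash
python3 -m creep '[0,0,0,0,0,2,1, 0,0,0,0,0,1.5,1, 0,0,0,0,0,0,1]'
python3 -c "
from h import *
plan([((.4617,-.1517,.156),5,1)])"
python3 -m creep '[0,0,0,0,0,1.5,1, 0,0,0,0,0,0,1]'
python3 -c "
from h import *
plan([((.4617,-.1517,.156),5,1)])"
```

```text
t: 9.7
tool_pos: [0.4622, -0.1522, 0.1576]
tool_rot: [0.999, 0.044, 0.001, 0.001]
wrist_force: [-0.1, -0.0, -4.6]
gripper_width: 0.0463
now [ 0.4622 -0.1522  0.1576] 5.03 tilt [ 0.0031 -0.002 ]
0,0,0.0,-0.5,-0.5,1.6
--
untilt deg tool [ 0.13 -0.17  0.  ] F [-0.1 -0.  -4.6] tq [0.07 0.01 0.03] w 0.0463 t 9.7
t: 9.9
tool_pos: [0.4625, -0.1524, 0.1575]
tool_rot: [0.999, 0.044, 0.002, 0.002]
wrist_force: [-0.6, -0.1, -4.7]
gripper_width: 0.0466
now [ 0.4625 -0.1524  0.1575] 5.03 tilt [ 0.0043 -0.003 ]
0,0,0.0,-0.8,-0.8,1.5
--
untilt deg tool [ 0.19 -0.23  0.  ] F [-0.6 -0.1 -4.7] tq [-0.05 -0.01 -0.  ] w 0.0466 t 9.9
```

```bash
python3 -m creep '[0.2,-0.2,0,-0.5,-0.5,3,1, 0,0,0,0,0,1,1]'
python3 -c "
from h import *
plan([((.4617,-.1517,.156),5,1)])"

```

```text
t: 10.1
tool_pos: [0.4627, -0.1526, 0.1573]
tool_rot: [0.999, 0.044, 0.002, 0.001]
wrist_force: [-2.1, 2.5, 0.3]
gripper_width: 0.0466
now [ 0.4627 -0.1526  0.1573] 5.05 tilt [ 0.0031 -0.002 ]
0,0,0.1,-0.9,-1.0,1.3
--
untilt deg tool [ 0.13 -0.17 -0.  ] F [-2.1  2.5  0.3] tq [0.34 0.72 0.01] w 0.0466 t 10.1
```

```bash
python3 - <<'E'
from h import *
d=cap('side');crop(d,330,290,430,390,6,'m_side.png')
overlay(d,(.462,-.151),.105,-14,(340,290,420,370),7,'m_ov.png')
d=cap('top');crop(d,460,220,560,320,6,'m_top.png')
plan([((.4617,-.1517,.156),5,1)])
E
```

```text
now [ 0.4627 -0.1526  0.1572] 5.05 tilt [ 0.0032 -0.0021]
0,0,0.1,-1.0,-1.0,1.2
--
untilt deg tool [ 0.14 -0.17  0.  ] F [-4.4  3.   9.8] tq [ 0.4   1.05 -0.03] w 0.0467 t 10.2
```

View pics/m_side.png

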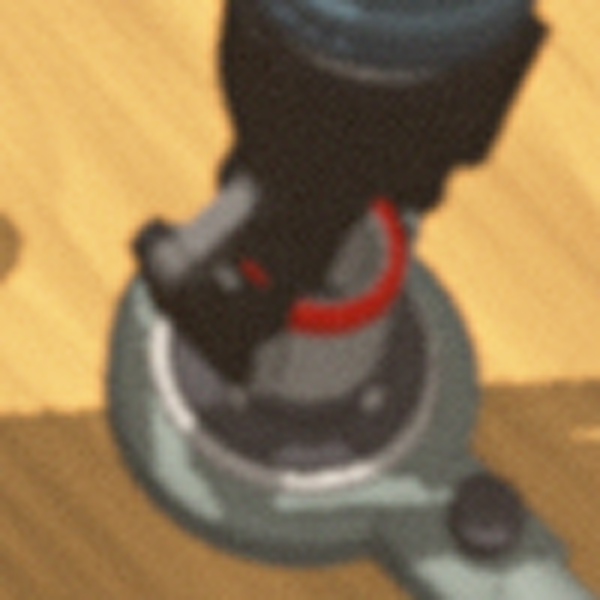

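View pics/m_ov.png

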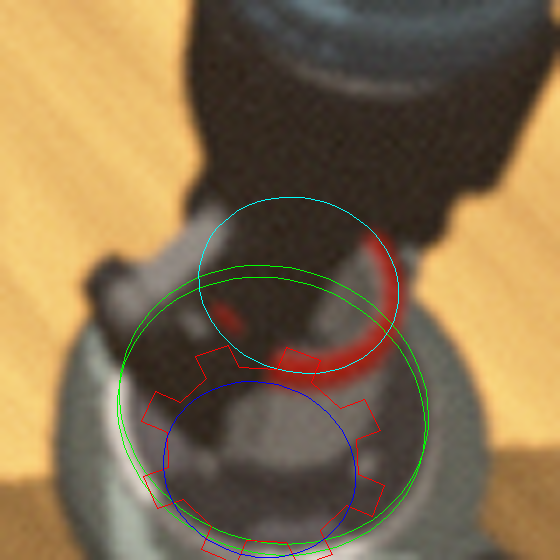

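View pics/m_top.png

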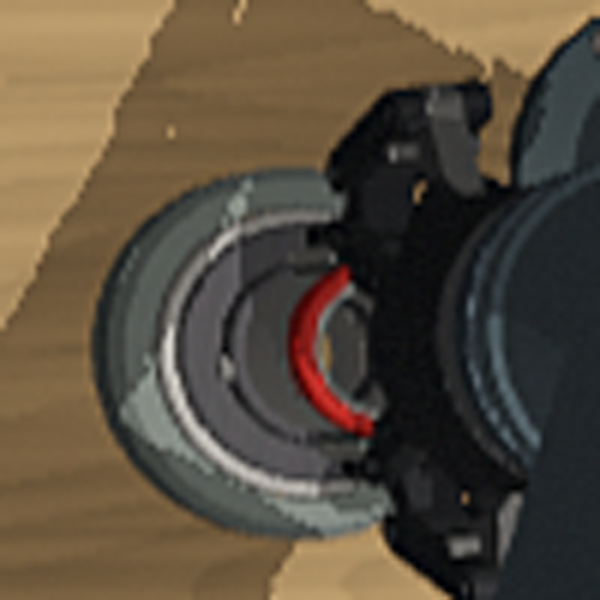

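```bash
python3 - <<'E'
from h import *
for i in range(8):
    bot.capture('side')
    if i%2: plan([((.4617,-.1517,.156),5,1)])
E
```

```text
now [ 0.4627 -0.1526  0.1572] 5.05 tilt [ 0.0032 -0.0021]
0,0,0.1,-1.0,-1.0,1.2
--
untilt deg tool [ 0.14 -0.17 -0.  ] F [-3.5  2.9 11.1] tq [ 0.37  1.09 -0.03] w 0.0463 t 10.3
now [ 0.4628 -0.1526  0.1572] 5.05 tilt [ 0.0032 -0.0021]
0,0,0.1,-1.0,-0.9,1.2
--
untilt deg tool [ 0.14 -0.17 -0.  ] F [-4.4  1.5 10.4] tq [ 0.44  1.13 -0.09] w 0.0466 t 10.4
now [ 0.4627 -0.1526  0.1572] 5.05 tilt [ 0.0031 -0.0021]
0,0,0.1,-0.9,-0.9,1.2
--
untilt deg tool [ 0.13 -0.17 -0.  ] F [-3.7  3.2  9.8] tq [ 0.39  1.1  -0.04] w 0.0466 t 10.5
now [ 0.4627 -0.1526  0.1572] 5.05 tilt [ 0.0032 -0.0021]
0,0,0.1,-1.0,-1.0,1.2
--
untilt deg tool [ 0.14 -0.17  0.  ] F [-3.6  2.9  9.9] tq [ 0.37  1.06 -0.09] w 0.0465 t 10.6
```

```bash
python3 -m creep '[0.15,-0.2,0,-0.8,-0.8,1.2,1, 0.1,-0.1,0,-0.5,-0.5,1.2,1]'
python3 - <<'E'
from h import *
for i in range(4):
    bot.capture('side')
    if i%2: plan([((.4617,-.1517,.156),5,1)])
E
```

```text
t: 10.8
tool_pos: [0.4627, -0.1526, 0.1572]
tool_rot: [0.999, 0.044, 0.001, 0.001]
wrist_force: [-4.9, 1.2, 8.7]
gripper_width: 0.0466
now [ 0.4627 -0.1525  0.1572] 5.05 tilt [ 0.0015 -0.0012]
0,0,0.1,-0.9,-0.9,1.2
--
untilt deg tool [ 0.08 -0.08 -0.  ] F [-3.7  0.6  8.3] tq [ 0.23  0.51 -0.05] w 0.0462 t 10.9
now [ 0.4627 -0.1525  0.1572] 5.05 tilt [ 0.0016 -0.0012]
0,0,0.1,-0.9,-0.9,1.2
--
untilt deg tool [ 0.08 -0.09 -0.  ] F [-3.   1.4  7.8] tq [ 0.22  0.47 -0.01] w 0.0464 t 11.0
```

```bash
python3 -m creep '[0.05,-0.05,0,-0.4,-0.2,1.8,1, 0.05,-0.05,0,-0.3,-0.2,1.8,1]'
python3 - <<'E'
from h import *
for i in range(4):
    d=bot.capture('side')
    if i%2: plan([((.4617,-.1517,.156),5,1)])
d=cap('side','final_side.png');d=cap('top','final_top.png')
plan([((.4617,-.1517,.156),5,1)])
E
```

```text
t: 11.2
tool_pos: [0.4627, -0.1526, 0.1572]
tool_rot: [0.999, 0.044, 0.001, 0.001]
wrist_force: [-5.3, 2.8, 14.7]
gripper_width: 0.0461
now [ 0.4627 -0.1526  0.1572] 5.06 tilt [ 0.0026 -0.0015]
0,0,0.1,-1.0,-0.9,1.2
--
untilt deg tool [ 0.1  -0.14 -0.  ] F [-5.   2.5 13.7] tq [ 0.53  1.18 -0.06] w 0.0464 t 11.3
now [ 0.4628 -0.1526  0.1572] 5.06 tilt [ 0.0026 -0.0015]
0,0,0.1,-1.0,-0.9,1.2
--
untilt deg tool [ 0.1  -0.14  0.  ] F [-5.1  3.3 14. ] tq [ 0.49  1.15 -0.12] w 0.0464 t 11.4
now [ 0.4627 -0.1525  0.1572] 5.06 tilt [ 0.0026 -0.0015]
0,0,0.1,-0.9,-0.9,1.2
--
untilt deg tool [ 0.1  -0.14 -0.  ] F [-4.3  3.6 14.4] tq [ 0.49  1.07 -0.04] w 0.0468 t 11.5
```

View pics/final_side.png

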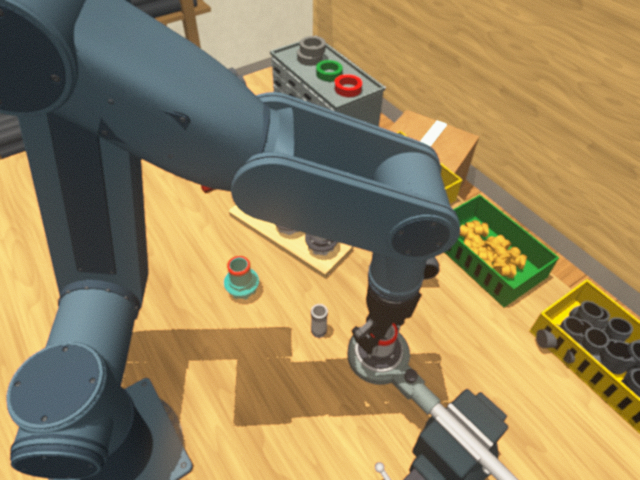

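View pics/final_top.png

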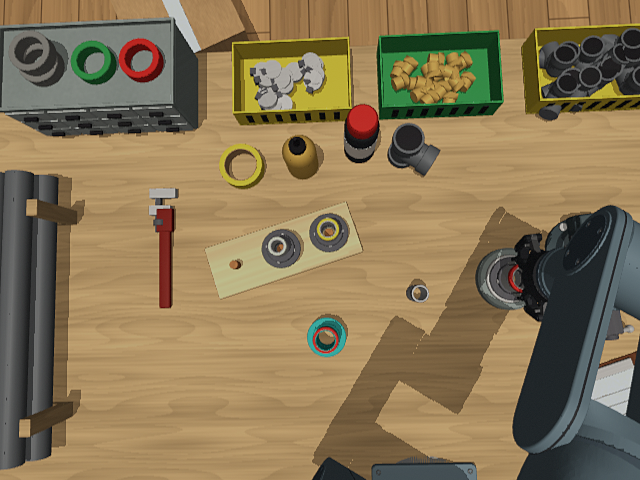

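In the last pictures the red-nosed die sits in the ring, at (513,278) in the top view and (380,350) in the side view. Its left peg is bare at (236,264), and everything else is where it was. The net push is steady at about 19 N.

```bash
python3 -c "
from h import *
print(bot.hand_in()); plan([((.4617,-.1517,.156),5,1)])"
```

```text
the job is handed in; nothing more can be done
None
the job is handed in; nothing more can be done
```

The one-inch die head is meshed in the threader's ring with its shoulder on the ring. The gripper still holds it, pressing down with about 19 N (roughly 1.9 kg), and I handed the job in at about 11.5 s. No verdict came back.

I lifted the red-nosed steel die off the rack's left peg. It was then turned about 21° to line its splines up with the ring's gaps, and slid down; nothing resisted until the shoulder met the ring.

**Last checks**
- **Seating:** the shoulder looked flush and concentric with the ring in both cameras. The height held at 0.1572 m when I pressed harder, so this was firm contact. Working from the grip height, the die's underside is at about 0.105 m, the seated value.
- **Tilt:** the tool leaned only 0.003 rad.
- **Grip:** the gripper was set to 90 N, with the fingers 46 mm apart.
- **Everything else:** the other two dies and the counter items showed at their starting places in the last top picture; the forearm hid some of them in the side view.

**What disagreed or is less certain**
- A rough fit of the flange in the pictures put the underside about 3 mm higher relative to the fingers than the grip height did. I relied on the grip height and the firm stop.
- The finger opening read 46 mm on a 48 mm nose.
- A sideways force of about 5 to 6 N and a moment of about 1.2 N m remained on the wrist. I take this as the die resting against one side of the spline play, with the tool about 1 to 2 mm off the ring centre I measured in the pictures.

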